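Gauge a blister-card carrier against a flip stop

ROBOT

A 6-joint arm with a two-finger parallel gripper is mounted at the origin on the work surface. World frame = base frame: x ahead of the robot, y to its left, z up, the work surface at z = 0. Lengths are in mm, angles in rad, forces in N, time in s.
With the tool pointing down it reaches from about 375 to 825 mm from the base axis. Payload 5.5 kg.
Tool frame: the origin (TCP) lies on the centre line of the jaws, within the pads' length; the fingertips stand 25 mm ahead of it and the grasp point (between the pads) lies 6 mm ahead of it; z points along the fingers, x is the direction in which the jaws open and shut, and the axes are right-handed (so a half turn about z gives the same grasp; the last joint's range is limited). The gripper opens to 85 mm and grips with 20 to 120 N. Pads are 22 mm wide; open, the fingers measure 114 mm over their backs; the gripper's body (76 mm by 85 mm) begins 54 mm behind the grasp point. The pads swing forward as they close: fully open they stand 13 mm farther back than shut.
Start: joints at [-1.239, 0.314, -0.047, 1.21, 0, 1.571], TCP at [195.444, -567.271, 256.299] pointing down, gripper open.
Joint ranges: [-2.67, 2.67], [-0.69, 1.73], [-1.03, 1.25], [-2.08, 2.16], [-1.42, 1.45], [-3.14, 3.14]. Speed limits (rad/s): [2.39, 2.39, 3.01, 3.14, 3.14, 3.14].

INTERFACE

Orientations are given as a 3x3 rotation matrix whose columns are the frame's x, y, z axes.
In Python, from workcell import env gives the robot as it stands. The module is installed in compiled form; this text tells all that it offers.
- The arm moves only by the tool servo_tool, never from a script. Its argument "commands" is a list of rows, each a list of 3 entries, a list of its own where there are three numbers: the shift along the tool's x, y, z in cm, then the turn about the tool's z in rad, then the closure, from 0 (fully open) to 1 (shut). In form: [[[dx, dy, dz], yaw, hand], ...]. A call has 1 to 5 rows; each row shifts and turns the commanded pose from where the row before left it, along the tool's axes as they then stand; what a row does not reach is not made up. A row lasts 1/12 s, in which the tool goes at most 41.7 mm and 7.16 degrees, less where a joint would pass 70% of its speed; a pose out of reach is approached as far as the arm can. A call is refused whole if a number of a shift passes 4.17 or a number of a turn 0.125, either way. A call with a gripper value outside its range is refused whole. The fingers move at their own pace and stop on an object; the grip force is fixed at half the most. Time passes only in rows, so rows that do not move let the fingers close. It gives the time, the measured TCP pose, the force and the opening at its end, in the units of the state.
- env.get_obs(): the state, without advancing time (a new reading comes with each control period).
- env.capture(name): name is "scene" or "top"; returns the picture (384x512x3 uint8, red, green, blue); there is no depth.
- env.camera_model(name): a dict with "camera_matrix" (3x3 intrinsics, pixels), "extrinsics" (4x4, takes a point from world to camera coordinates). Camera axes: x right, y down, z forward; pixel columns grow to the right and rows downward; lengths in mm; the calibration is good to about 2 mm. A picture is of the moment at which its call begins. camera_model takes no time and is no camera call.
- env.hand_in(): hands the job in, once; it reports no verdict.
Trained networks look in the newest picture that a camera, given by its name, has taken for a name from the list of things; names that differ only in an ending like _2 or _b are one class to them, and where a whole thing is asked for, a point or a joint stands for the part that bears it (a point fixed in the world has none). Each returns a list of dicts, best first, with "p" (0 to 1); they miss things now and then, are a little off and sometimes report something else, mostly with a low value. They report only what shows in the picture. A call takes as long as a camera call. They do not tell look-alikes from the thing itself.
- env.find_in(camera, thing): "extent" ([left, top, right, bottom] in pixels, round what is visible of it).
- env.outline_of(camera, thing): "region" (384x512 bool, what is visible of it) and "extent" ([left, top, right, bottom] in pixels, round what is visible of it).
- env.pinpoint(camera, thing): "position" ([row, column] in pixels: a listed point, or the origin of a listed thing).
The state is a dict: "t": time; "q": joint angles; "qvel": joint speeds; "tau": joint torques, N m; "position": TCP position; "tool_rot": TCP orientation; "force": force on the tool from outside, world axes, zero at the start; "torque": the same for the moment, N m; "grip_width": finger opening in mm.
Only numpy, scipy, OpenCV 4.12 (cv2) and the standard library are available. Lean on these libraries where they do the work, as an engineer would, in place of code of your own. Each camera call takes 0.05 s, during which the arm holds its last target. There are 200 camera calls.

TASK

First flip the orange stop fully down over the marking bed; then, by its knob, slide the blue blister-card carrier along the bed until it is flush against the metal fence and its end bears gently but positively on the brass screw tip of the stop, and keep it pressed there for about a second, without shoving, so that it is gauged. Then let go of the carrier and flip the stop back up until it stands upright, leaving the gauged carrier where it is, flat on the bed. Be gentle with the stop throughout, do not lift the carrier or move it while the stop is up, and leave the vial, the vial cap and the stock bottle alone.

Things in the scene. Friction and masses are not known exactly. Their poses are not given: they have to be found in the camera images.
- jig: White marking bed, fixed. Plate 190 x 450 mm, top face 12 mm above the counter. An aluminium fence, 20 mm thick, 18 mm high above the bed, runs along its whole far (+x) side; its gauging face lies at x = +60 mm. Origin on the counter; x towards the fence, y along it (towards the stop), z up. The bed spans x = -110 to +80, y = -225 to +225 mm.
- stop: The whole flip stop: a dark steel carriage fixed on top of the fence (its place along the fence varies) and the orange leaf it carries. Origin and axes as stop_gauge. The hinge axis is parallel to the fence (y), at x = +10, z = +30 mm from this origin. The carriage spans y = -9 to +25 mm and reaches 38 mm above the bed.
- stop_gauge (a point): Fixed point on the bed's top (z), on the fence face (x) and in the plane of the lowered foot's face (y); axes as jig. A 10 mm brass screw stands proud of that face towards the carrier (-y) by a setting that differs each time, 1 to 15 mm, and is not reported; its axis is at x = -35, z = 12 mm. Lowered, the orange foot spans x = -10 to -55, y = 0 to 16, z = 3 to 26 mm.
- stop_leaf (a joint): Hinge angle of the orange leaf, rad: 0 = fully down (arm level over the bed, on its end stop), 1.57 = upright, 1.85 = upper end stop. A friction hinge, about 0.18 N m (some 2.5 N at the handle, 3.5 N with the leaf's weight): the leaf stays where it is left.
- stop_handle (a point): Middle of the leaf's grip bar: steel, 12 mm diameter, parallel to the fence, 46 mm long, sticking out from the leaf's side away from the carrier (+y). Can be pinched from above, fingers closing along x of jig; it turns, with some drag, between the pads. With the leaf at angle a it is at x = 10 - 75 cos a + 10 sin a, y = 42, z = 30 + 75 sin a + 10 cos a mm from stop_gauge.
- carrier: Blue blister-card carrier, a loose flat block 80 mm (x) by 120 mm (y), 16 mm thick, 0.25 to 0.5 kg, with a black round knob in the middle and clear blisters either side of it. Origin at the centre of the underside; x towards the side that goes on the fence, y towards the end that meets the stop, z up. It starts on the bed, off the fence and turned a little.
- carrier_knob (a point): The point to grip on the carrier's upright knob, 42 mm above the carrier's underside. The knob is 22 mm in diameter and reaches from 16 to 52 mm above the underside; held in the grip, the carrier turns about it only stiffly.
- carrier_corner (a point): The carrier's lower corner nearest fence and stop, at x = +40, y = +60 mm from the carrier's origin. When gauged it is at x = 0 and y = -1 to -15 mm (the screw's setting) from stop_gauge. Sliding the carrier along the fence takes about 4 to 9 N at the knob; on the screw the force rises above that, rigidly, within a millimetre or two.
- vial: Bystander: an amber vial with a white cap, 34 mm wide, 70 mm high, standing behind the fence. Origin at the centre of its underside.
- stock_bottle: Bystander: a white stock bottle with a green cap, 96 mm wide, 165 mm high, on the counter to the right. Origin at the centre of its underside.
- vial_cap: Bystander: a loose white cap, 38 mm wide, 11 mm high, on the counter behind the fence. Origin at the centre of its underside.
There are look-alikes about, which are no part of the job. What is meant by the carrier is not green or turquoise, and is the smaller of those in its own colour.

How it is judged:
By the outcome, as a careful person would: the job done as asked, in the order asked, and still so for the second after the job is handed in, with the robot touching nothing.
It also fails if it takes over 72 s, if anything falls off the work surface, if the arm or the gripper's body presses on something with over 40 N, if the wrist force passes 120 N, or if a joint passes its speed limit or range.

## Working session

There is one attempt and no reset: what is moved stays moved. The work goes in short steps, Python scripts to look and compute and a tool call to move; the robot and the scene stay as the last step left them, time stands still between calls to the robot, and variables do not carry over. Pictures are saved under pics/ and viewed, about 8 in all and at most 12, crops included, and the job is handed in when it is done.

Besides the shell and the picture viewer there is one more tool, called by a JSON object that holds its "fn" and its "kwargs". servo_tool: Moves the arm, as the interface text tells. Its arguments: {"type":"object","properties":{"commands":{"type":"array","items":{"type":"array"}}},"required":["commands"]}

```bash
mkdir -p pics
cat > h.py <<'E'
import numpy as np, cv2
from workcell import env
def snap(c,n=None):
    im=env.capture(c)
    if n: cv2.imwrite(f'pics/{n}.png',im[:,:,::-1])
    return im
def ray(c,rc,z):
    m=env.camera_model(c);K=np.array(m['camera_matrix']);E=np.array(m['extrinsics'])
    R,t=E[:3,:3],E[:3,3];o=-R.T@t;d=R.T@np.linalg.inv(K)@[rc[1],rc[0],1]
    return (o+d*(z-o[2])/d[2]).round(1)
def proj(c,p):
    m=env.camera_model(c);K=np.array(m['camera_matrix']);E=np.array(m['extrinsics'])
    q=K@(E[:3,:3]@np.asarray(p,float)+E[:3,3]);return (q[:2]/q[2]).round(1)
def tri(obs):
    A=[];b=[]
    for c,rc in obs:
        m=env.camera_model(c);P=np.array(m['camera_matrix'])@np.array(m['extrinsics'])[:3]
        for v,i in((rc[1],0),(rc[0],1)):
            r=v*P[2]-P[i];A.append(r[:3]);b.append(-r[3])
    return np.linalg.lstsq(np.array(A),np.array(b),rcond=None)[0].round(1)
E
python3 - <<'E'
from h import *
a=snap('scene');b=snap('top')
cv2.imwrite('pics/a.png',np.vstack([a,b])[:,:,::-1])
o=env.get_obs();print(o['t'],o['position'],o['tool_rot'],o['grip_width'],o['force'])
for th in ['jig','stop_gauge','stop_handle','carrier','carrier_knob','carrier_corner']:
  for c in('scene','top'):
    r=env.pinpoint(c,th);print(th,c,[(np.round(x['position'],1).tolist(),round(x['p'],2),ray(c,x['position'],{'stop_handle':120,'carrier_knob':54,'jig':0}.get(th,12)).tolist()) for x in r[:4]])
E
```

```text
0.1 [ 195.27154964 -566.84496463  255.52925028] [[ 3.25686955e-01 -9.45477536e-01 -4.85769290e-04]
 [-9.45476472e-01 -3.25687317e-01  1.41856051e-03]
 [-1.49942599e-03 -2.72321643e-06 -9.99998876e-01]] 85.34556780416106 [-0.00931738  0.0856581  -0.552     ]
jig scene [([194.3, 285.8], 0.86, [500.9, -55.8, 0.0])]
jig top [([198.0, 224.1], 0.69, [508.3, -61.6, 0.0])]
stop_gauge scene [([215.4, 330.3], 0.85, [584.4, 29.8, 12.0])]
stop_gauge top [([170.4, 187.8], 0.86, [583.7, 38.5, 12.0])]
stop_handle scene [([197.8, 362.9], 0.84, [609.8, 71.5, 120.0]), ([203.6, 253.5], 0.53, [579.3, -152.6, 120.0])]
stop_handle top [([154.2, 167.0], 0.66, [609.1, 79.2, 120.0])]
carrier scene [([311.9, 175.7], 0.93, [732.9, -341.8, 12.0]), ([126.5, 167.9], 0.65, [233.6, -322.4, 12.0]), ([189.1, 227.4], 0.59, [465.6, -194.7, 12.0])]
carrier top [([123.5, 322.5], 0.78, [716.9, -336.6, 12.0]), ([299.7, 318.7], 0.76, [231.2, -319.0, 12.0]), ([214.6, 270.4], 0.7, [461.4, -189.4, 12.0]), ([93.7, 231.9], 0.68, [801.7, -82.6, 12.0])]
carrier_knob scene [([181.9, 225.8], 0.9, [472.0, -197.0, 54.0]), ([305.5, 169.4], 0.86, [730.3, -345.9, 54.0]), ([319.0, 315.3], 0.68, [809.6, -80.1, 54.0]), ([115.6, 163.5], 0.66, [232.9, -325.6, 54.0])]
carrier_knob top [([85.1, 231.2], 0.9, [812.7, -81.9, 54.0]), ([209.3, 277.0], 0.81, [472.9, -205.0, 54.0]), ([119.9, 328.6], 0.69, [716.4, -346.7, 54.0]), ([301.3, 324.5], 0.66, [231.5, -328.1, 54.0])]
carrier_corner scene [([106.9, 186.6], 0.86, [169.1, -265.1, 12.0]), ([322.5, 253.3], 0.76, [783.8, -193.6, 12.0]), ([328.0, 140.9], 0.71, [750.1, -410.7, 12.0]), ([203.5, 252.9], 0.57, [517.5, -141.6, 12.0])]
carrier_corner top [([99.4, 266.4], 0.91, [785.6, -179.6, 12.0]), ([113.6, 348.2], 0.78, [745.4, -409.3, 12.0]), ([326.0, 297.2], 0.64, [161.8, -260.1, 12.0]), ([195.5, 253.3], 0.62, [514.1, -142.5, 12.0])]
```

View pics/a.png

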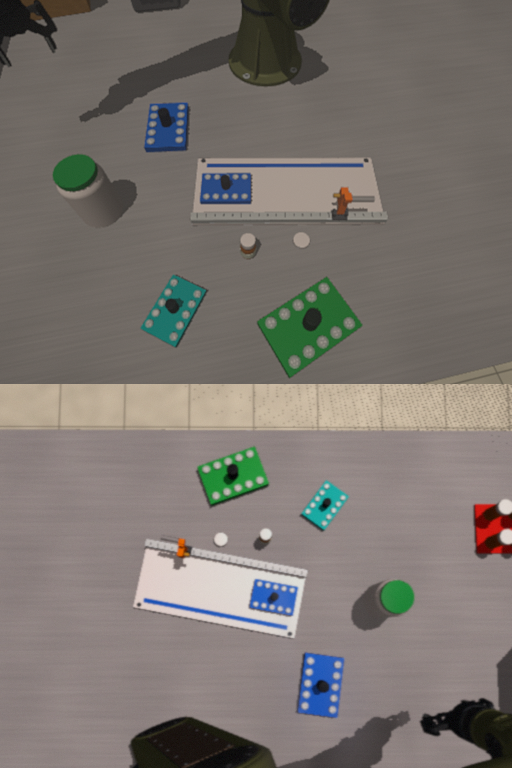

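```bash
cat > fit.py <<'E'
from h import *
from scipy.optimize import minimize
def box(x0,x1,y0,y1,z0,z1): return np.array([[x,y,z] for x in(x0,x1) for y in(y0,y1) for z in(z0,z1)],float)
def place(P,x,y,a):
    c,s=np.cos(a),np.sin(a);return P@np.array([[c,-s,0],[s,c,0],[0,0,1]]).T+[x,y,0]
def hull(pts): 
    m=np.zeros((384*4,512*4),np.uint8);cv2.fillConvexPoly(m,cv2.convexHull((np.array(pts)*4+2).round().astype(np.int32)),1);return m>0
def fit(P,masks,x0):
    big={c:hull(np.argwhere(m)[:,::-1]) for c,m in masks.items()}
    def f(v):
        s=0
        for c,m in big.items():
            h=hull([proj(c,p) for p in place(P,v[0],v[1],v[2]/300)]);s-=(h&m).sum()/(h|m).sum()
        return s
    r=minimize(f,[x0[0],x0[1],x0[2]*300],method='Nelder-Mead',options=dict(initial_simplex=np.array([[x0[0],x0[1],x0[2]*300]]*4)+np.vstack([np.zeros(3),12*np.eye(3)]),xatol=.2,fatol=1e-4))
    return [r.x[0],r.x[1],r.x[2]/300],r.fun/len(big)
E
python3 - <<'E'
from fit import *
J=np.vstack([box(-110,80,-225,225,0,12),box(60,80,-225,225,12,30)])
ims={c:snap(c) for c in('scene','top')}
both={}
for c in ims: both[c]=env.outline_of(c,'jig')[0]['region']
for k in (['scene'],['top'],['scene','top']):
    print('jig',k,fit(J,{c:both[c] for c in k},[505,-58,-0.17+0.35 if 0 else 0.17]),)
C=box(-40,40,-60,60,12,28)
cm={}
for c,ce in(('scene',(188,226)),('top',(213,273))):
    h=cv2.cvtColor(ims[c],cv2.COLOR_RGB2HSV);m=((h[...,0]>100)&(h[...,0]<125)&(h[...,1]>150)).astype(np.uint8)
    n,l,st,_=cv2.connectedComponentsWithStats(m);d=[(st[i,4],i) for i in range(1,n) if st[i,0]<=ce[1]<=st[i,0]+st[i,2] and st[i,1]<=ce[0]<=st[i,1]+st[i,3]]
    i=max(d)[1];cm[c]=l==i;print(c,st[i])
for k in (['scene'],['top'],['scene','top']): print('car',k,fit(C,{c:cm[c] for c in k},[465,-192,0.17]))
H=tri([('scene',(197.8,362.9)),('top',(154.2,167))]);print('handle',H,'gauge',tri([('scene',(215.4,330.3)),('top',(170.4,187.8))]))
print('knob',tri([('scene',(181.9,225.8)),('top',(209.3,277))]))
a=ims['scene'][150:240,180:400];b=ims['top'][140:260,120:330]
cv2.imwrite('pics/b.png',np.vstack([cv2.resize(x,(700,int(700*x.shape[0]/x.shape[1])) if i==0 else (600,343)) if 0 else cv2.copyMakeBorder(r,0,0,0,700-r.shape[1],0) for i,(x,r) in enumerate([(a,cv2.resize(a,None,fx=3,fy=3,interpolation=3)),(b,cv2.resize(b,None,fx=2.6,fy=2.6,interpolation=3))])])[:,:,::-1])
E
```

```text
jig ['scene'] ([np.float64(503.7213112548908), np.float64(-54.38186701482705), np.float64(-0.19121729092733736)], np.float64(-0.9926476682674727))Traceback (most recent call last):
  File "<stdin>", line 7, in <module>
  File "fit.py", line 15, in fit
    r=minimize(f,[x0[0],x0[1],x0[2]*300],method='Nelder-Mead',options=dict(initial_simplex=np.array([[x0[0],x0[1],x0[2]*300]]*4)+np.vstack([np.zeros(3),12*np.eye(3)]),xatol=.2,fatol=1e-4))
    res = _minimize_neldermead(fun, x0, args, callback, bounds=bounds,
                               **options)
    fxr = func(xr)
    fx = function(np.copy(x), *(wrapper_args + args))
  File "fit.py", line 13, in f
    h=hull([proj(c,p) for p in place(P,v[0],v[1],v[2]/300)]);s-=(h&m).sum()/(h|m).sum()
            ~~~~^^^^^
  File "h.py", line 12, in proj
    m=env.camera_model(c);K=np.array(m['camera_matrix']);E=np.array(m['extrinsics'])
ValueError: time passes only in moves, steps and waits
```

```bash
sed -i 's/env.camera_model(c)/M(c)/g; s/^def snap/import functools\nM=functools.lru_cache(None)(lambda c: env.camera_model(c))\ndef snap/' h.py
cat > go.py <<'E'
from fit import *
J=np.vstack([box(-110,80,-225,225,0,12),box(60,80,-225,225,12,30)])
ims={c:snap(c) for c in('scene','top')}
both={}
for c in ims: both[c]=env.outline_of(c,'jig')[0]['region']
for k in (['scene'],['top'],['scene','top']):
    j,f=fit(J,{c:both[c] for c in k},[505,-58,-0.18]);print('jig',k,j,f)
C=box(-40,40,-60,60,12,28)
cm={}
for c,ce in(('scene',(188,226)),('top',(213,273))):
    h=cv2.cvtColor(ims[c],cv2.COLOR_RGB2HSV);m=((h[...,0]>100)&(h[...,0]<125)&(h[...,1]>150)).astype(np.uint8)
    n,l,st,_=cv2.connectedComponentsWithStats(m);d=[(st[i,4],i) for i in range(1,n) if st[i,0]<=ce[1]<=st[i,0]+st[i,2] and st[i,1]<=ce[0]<=st[i,1]+st[i,3]]
    i=max(d)[1];cm[c]=l==i;print(c,st[i])
for k in (['scene'],['top'],['scene','top']): print('car',k,fit(C,{c:cm[c] for c in k},[465,-192,-0.17]))
H=tri([('scene',(197.8,362.9)),('top',(154.2,167))]);G=tri([('scene',(215.4,330.3)),('top',(170.4,187.8))]);Kn=tri([('scene',(181.9,225.8)),('top',(209.3,277))])
c,s=np.cos(j[2]),np.sin(j[2])
for n,p in(('handle',H),('gauge',G),('knob',Kn)):
    d=p[:2]-np.array(j[:2]);print(n,p,'jig frame',c*d[0]+s*d[1],-s*d[0]+c*d[1])
a=ims['scene'][150:240,180:400];b=ims['top'][140:260,120:330]
P=[cv2.resize(a,None,fx=3,fy=3,interpolation=3),cv2.resize(b,None,fx=2.6,fy=2.6,interpolation=3)]
cv2.imwrite('pics/b.png',np.vstack([cv2.copyMakeBorder(r,0,0,0,700-r.shape[1],0) for r in P])[:,:,::-1])
E
python3 go.py
```

```text
jig ['scene'] [np.float64(483.2785447391823), np.float64(25.050527697453916), np.float64(-0.29578099707991434)] -0.05297293893550368
jig ['top'] [np.float64(504.16091044024347), np.float64(-52.35410906421467), np.float64(-0.18681490144175805)] -0.988714592032502
jig ['scene', 'top'] [np.float64(504.24528698077415), np.float64(-52.29432609149947), np.float64(-0.18780938879779663)] -0.5190668272598207
scene [201 174  49  28 775]
top [250 196  46  31 709]
car ['scene'] ([np.float64(460.8457003796635), np.float64(-197.56009845901283), np.float64(-0.15271477682553194)], np.float64(-0.8190902962287346))
car ['top'] ([np.float64(466.8337940727083), np.float64(-196.62233290926517), np.float64(-0.17694006711912033)], np.float64(-0.8459753787878788))
car ['scene', 'top'] ([np.float64(465.12731448405145), np.float64(-197.57627676008477), np.float64(-0.14173472565334158)], np.float64(-0.8268805542162443))
handle [608.8  77.7 115.9] jig frame 78.4452969299809 147.22957658053255
gauge [583.5  36.4   7.4] jig frame 61.3011919699987 101.93211897945837
knob [ 473.1 -202.2   56.9] jig frame -2.6091388948483427 -153.08472283446136
```

View pics/b.png

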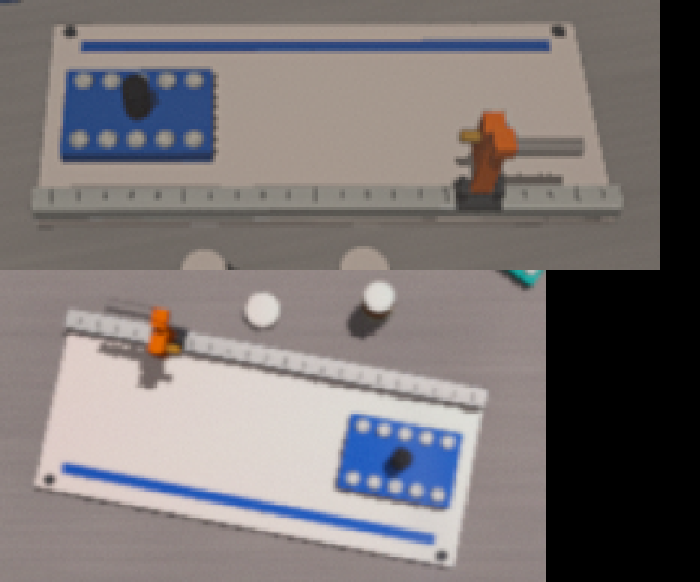

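{"fn": "servo_tool", "kwargs": {"commands": [[[0,0,0],-0.117,0],[[0,0,0],-0.117,0],[[0,0,0],-0.117,0],[[0,0,0],-0.117,0],[[0,0,0],-0.117,0]]}}

```text
t: 1.52
position: [195.4, -567.3, 256.3]
tool_rot: [[0.797, -0.604, -0.0], [-0.604, -0.797, 0.0], [-0.0, -0.0, -1.0]]
force: [-0.5, -0.4, 0.0]
grip_width: 85.6
```

{"fn": "servo_tool", "kwargs": {"commands": [[[0,0,0],-0.117,0],[[0,0,0],-0.117,0],[[0,0,0],-0.117,0],[[0,0,0],-0.117,0],[[0,0,0],0,0]]}}

```text
t: 1.93
position: [195.4, -567.3, 256.3]
tool_rot: [[0.983, -0.182, -0.0], [-0.182, -0.983, -0.0], [-0.0, 0.0, -1.0]]
force: [0.0, 0.1, -0.2]
grip_width: 85.4
```

{"fn": "servo_tool", "kwargs": {"commands": [[[1.43,-3.54,0],0,0],[[1.43,-3.54,0],0,0],[[1.43,-3.54,0],0,0],[[1.43,-3.54,0],0,0],[[1.43,-3.54,0],0,0]]}}

```text
t: 2.35
position: [299.0, -405.1, 256.4]
tool_rot: [[0.982, -0.189, 0.0], [-0.189, -0.982, -0.0], [0.0, 0.0, -1.0]]
force: [2.2, -0.5, 0.3]
grip_width: 85.5
```

{"fn": "servo_tool", "kwargs": {"commands": [[[1.43,-3.54,0],0,0],[[1.43,-3.54,0],0,0],[[1.43,-3.54,0],0,0],[[1.43,-3.54,0],0,0],[[1.43,-3.54,0],0,0]]}}

```text
t: 2.77
position: [402.1, -244.2, 256.6]
tool_rot: [[0.982, -0.189, 0.001], [-0.189, -0.982, -0.0], [0.001, 0.0, -1.0]]
force: [1.1, -0.6, -0.3]
grip_width: 85.1
```

{"fn": "servo_tool", "kwargs": {"commands": [[[1.43,-3.54,0],0,0],[[1.43,-3.54,0],0,0],[[1.43,-3.54,0],0,0],[[1.43,-3.54,0],0,0],[[1.43,-3.54,0],0,0]]}}

```text
t: 3.18
position: [505.2, -83.3, 256.6]
tool_rot: [[0.982, -0.188, 0.001], [-0.188, -0.982, -0.0], [0.001, 0.0, -1.0]]
force: [0.6, -1.2, -0.6]
grip_width: 85.5
```

{"fn": "servo_tool", "kwargs": {"commands": [[[1.43,-3.54,0],0,0],[[1.43,-3.54,0],0,0],[[1.43,-3.54,0],0,0],[[1.43,-3.54,0],0,0],[[1.43,-3.54,0],0,0]]}}

```text
t: 3.6
position: [608.2, 77.5, 256.4]
tool_rot: [[0.982, -0.188, 0.0], [-0.188, -0.982, -0.0], [0.0, 0.0, -1.0]]
force: [1.1, 0.2, 0.4]
grip_width: 85.4
```

{"fn": "servo_tool", "kwargs": {"commands": [[[0,0,0],0,0],[[0,0,0],0,0]]}}

```text
t: 3.77
position: [608.0, 77.4, 255.6]
tool_rot: [[0.983, -0.185, -0.001], [-0.185, -0.983, -0.0], [-0.001, 0.0, -1.0]]
force: [-0.5, -0.5, -0.4]
grip_width: 85.5
```

{"fn": "servo_tool", "kwargs": {"commands": [[[0,0,3],0,0],[[0,0,3],0,0],[[0,0,3],0,0],[[0,0,2.5],0,0],[[0,0,1.8],0,0]]}}

```text
t: 4.18
position: [605.4, 74.1, 120.9]
tool_rot: [[0.982, -0.189, -0.003], [-0.189, -0.982, -0.001], [-0.003, 0.001, -1.0]]
force: [-0.3, -0.5, -0.6]
grip_width: 85.6
```

```bash
cat > look.py <<'E'
from h import *
import sys
n,us,vs,ut,vt,w=sys.argv[1],*map(int,sys.argv[2:7])
h=w*3//4
P=[]
for c,u,v in(('scene',us,vs),('top',ut,vt)):
    im=snap(c);P.append(cv2.resize(im[max(v-h//2,0):v+h//2,u-w//2:u+w//2],(400,400*h//w if 0 else 300),interpolation=3))
cv2.imwrite(f'pics/{n}.png',np.hstack(P)[:,:,::-1])
o=env.get_obs();print(o['t'],o['position'].round(1),o['force'].round(1),o['grip_width'])
E
python3 look.py c 350 195 175 165 110
```

```text
4.2833 [604.1  74.  120.1] [-1.  -0.8 -0.2] 85.37565852434598
```

View pics/c.png

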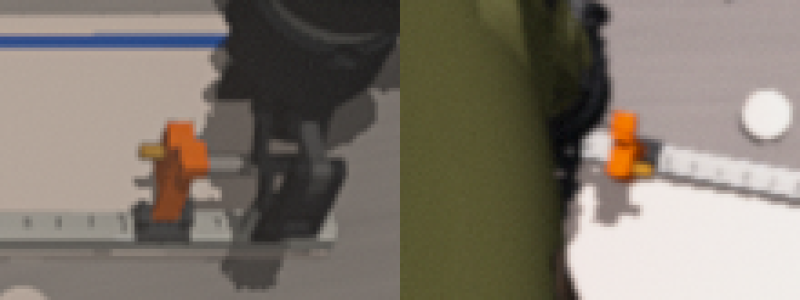

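{"fn": "servo_tool", "kwargs": {"commands": [[[0.45,0,-0.2],0,0],[[0,0,0],0,0.5],[[0,0,0],0,0.7],[[0,0,0],0,0.8],[[0,0,0],0,1]]}}

```text
t: 4.7
position: [612.6, 74.8, 126.5]
tool_rot: [[0.983, -0.185, 0.002], [-0.185, -0.983, 0.0], [0.002, -0.001, -1.0]]
force: [0.5, -1.5, -0.4]
grip_width: 38.9
```

{"fn": "servo_tool", "kwargs": {"commands": [[[0,0,0],0,1],[[0,0,0],0,1],[[0,0,0],0,1],[[0,0,0],0,1]]}}

```text
t: 5.03
position: [611.8, 74.9, 125.8]
tool_rot: [[0.983, -0.185, 0.0], [-0.185, -0.983, 0.0], [0.0, -0.0, -1.0]]
force: [-2.7, -0.0, 4.6]
grip_width: 9.7
```

{"fn": "servo_tool", "kwargs": {"commands": [[[0,0,0],0,1],[[0,0,0],0,1]]}}

```text
t: 5.2
position: [611.9, 74.9, 125.7]
tool_rot: [[0.983, -0.185, 0.0], [-0.185, -0.983, 0.0], [0.0, -0.0, -1.0]]
force: [-0.8, -0.1, 5.8]
grip_width: 9.9
```

```bash
python3 look.py d 350 195 175 165 110
```

```text
5.3 [611.8  74.9 125.7] [-2.7  0.6  4.6] 10.200362682814127
```

View pics/d.png

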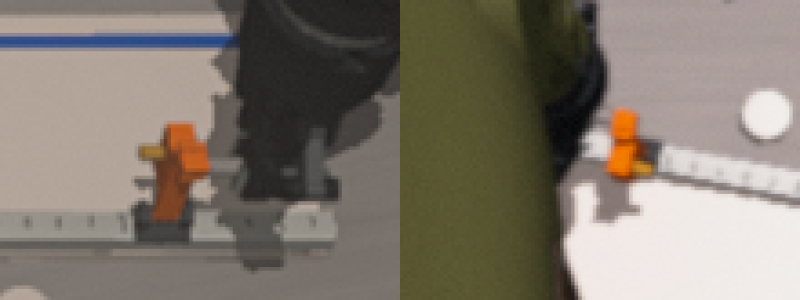

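{"fn": "servo_tool", "kwargs": {"commands": [[[-0.77,0,-0.06],0,1],[[-0.75,0,0.01],0,1],[[-0.75,0,0.09],0,1],[[-0.74,0,0.16],0,1],[[-0.72,0,0.24],0,1]]}}

```text
t: 5.72
position: [579.0, 81.4, 124.2]
tool_rot: [[0.983, -0.185, 0.009], [-0.185, -0.983, -0.001], [0.009, -0.001, -1.0]]
force: [6.2, -3.9, -1.7]
grip_width: 10.0
```

{"fn": "servo_tool", "kwargs": {"commands": [[[0,0,0],0,1]]}}

```text
t: 5.8
position: [576.2, 82.0, 122.7]
tool_rot: [[0.983, -0.185, 0.004], [-0.185, -0.983, 0.0], [0.004, -0.001, -1.0]]
force: [-0.4, -1.2, 10.7]
grip_width: 9.7
```

{"fn": "servo_tool", "kwargs": {"commands": [[[-0.69,0,0.21],0,1],[[-0.66,0,0.35],0,1],[[-0.62,0,0.44],0,1],[[-0.57,0,0.5],0,1],[[0,0,0],0,1]]}}

```text
t: 6.22
position: [551.1, 86.9, 105.4]
tool_rot: [[0.983, -0.185, 0.003], [-0.185, -0.983, 0.001], [0.003, -0.001, -1.0]]
force: [7.1, 1.0, -5.0]
grip_width: 9.9
```

{"fn": "servo_tool", "kwargs": {"commands": [[[-0.52,0,0.55],0,1],[[-0.46,0,0.6],0,1],[[-0.4,0,0.65],0,1],[[-0.33,0,0.68],0,1],[[0,0,0],0,1]]}}

```text
t: 6.63
position: [534.9, 89.9, 80.4]
tool_rot: [[0.983, -0.185, 0.004], [-0.185, -0.983, 0.0], [0.003, -0.001, -1.0]]
force: [9.0, 1.3, -8.4]
grip_width: 9.7
```

{"fn": "servo_tool", "kwargs": {"commands": [[[0,0,0],0,1]]}}

```text
t: 6.72
position: [535.0, 89.9, 80.6]
tool_rot: [[0.983, -0.185, 0.003], [-0.185, -0.983, 0.0], [0.003, -0.001, -1.0]]
force: [9.0, 1.0, -7.6]
grip_width: 9.6
```

{"fn": "servo_tool", "kwargs": {"commands": [[[0.05,0,0.4],0,1],[[-0.15,0,0.55],0,1],[[-0.15,0,0.55],0,1],[[0,0,0],0,1]]}}

```text
t: 7.05
position: [530.3, 90.9, 65.3]
tool_rot: [[0.983, -0.184, -0.001], [-0.184, -0.983, 0.002], [-0.001, -0.002, -1.0]]
force: [-0.1, 4.2, 2.9]
grip_width: 9.6
```

{"fn": "servo_tool", "kwargs": {"commands": [[[0,0,0],0,1]]}}

```text
t: 7.13
position: [530.4, 90.9, 65.7]
tool_rot: [[0.983, -0.184, -0.001], [-0.184, -0.983, 0.002], [-0.001, -0.001, -1.0]]
force: [-0.1, 4.7, 2.5]
grip_width: 10.0
```

{"fn": "servo_tool", "kwargs": {"commands": [[[0,0,0.2],0,1],[[0,0,0.2],0,1],[[0,0,0],0,1]]}}

```text
t: 7.38
position: [529.5, 91.0, 61.3]
tool_rot: [[0.983, -0.184, -0.003], [-0.184, -0.983, 0.002], [-0.003, -0.002, -1.0]]
force: [-0.3, 6.1, -0.3]
grip_width: 9.7
```

{"fn": "servo_tool", "kwargs": {"commands": [[[0,0,0.15],0,1],[[0,0,0],0,1]]}}

```text
t: 7.55
position: [529.4, 91.0, 60.0]
tool_rot: [[0.983, -0.184, -0.003], [-0.184, -0.983, 0.002], [-0.003, -0.002, -1.0]]
force: [-1.5, 6.1, 2.2]
grip_width: 9.6
```

{"fn": "servo_tool", "kwargs": {"commands": [[[0,0,0.12],0,1],[[0,0,0],0,1]]}}

```text
t: 7.72
position: [529.2, 91.0, 58.9]
tool_rot: [[0.983, -0.184, -0.003], [-0.184, -0.983, 0.002], [-0.004, -0.002, -1.0]]
force: [-2.8, 6.2, 3.9]
grip_width: 9.6
```

{"fn": "servo_tool", "kwargs": {"commands": [[[0,0,0.1],0,1],[[0,0,0],0,1]]}}

```text
t: 7.88
position: [529.1, 91.0, 58.0]
tool_rot: [[0.983, -0.184, -0.003], [-0.184, -0.983, 0.002], [-0.004, -0.002, -1.0]]
force: [-4.1, 5.1, 5.9]
grip_width: 9.7
```

{"fn": "servo_tool", "kwargs": {"commands": [[[-0.03,0,0.1],0,1],[[0,0,0],0,1]]}}

```text
t: 8.05
position: [529.0, 91.1, 57.1]
tool_rot: [[0.983, -0.184, -0.003], [-0.184, -0.983, 0.002], [-0.003, -0.002, -1.0]]
force: [-2.6, 6.5, 5.7]
grip_width: 9.5
```

Run:
```python
from h import *
# expected feature pixels: jig (504.2,-53.3,-.188), gauge y 103.5
c,s=np.cos(-.188),np.sin(-.188)
W=lambda x,y,z:(504.2+c*x-s*y,-53.3+s*x+c*y,z)
im=snap('scene');u,v=345,195
cr=cv2.resize(im[v-35:v+35,u-47:u+47],(752,560),interpolation=3)
for a,col in((0,(0,255,0)),(.15,(255,255,0))):
  for p in [(60+10-75*np.cos(a)+10*np.sin(a),103.5+y,12+30+75*np.sin(a)+10*np.cos(a)) for y in(19,42,65)]:
    q=proj('scene',W(*p));cv2.circle(cr,tuple(int(round(t)) for t in ((q[0]-u+47)*8,(q[1]-v+35)*8)),4,col,1)
cv2.imwrite('pics/e.png',cr[:,:,::-1])
```

```text
(no output)
```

View pics/e.png

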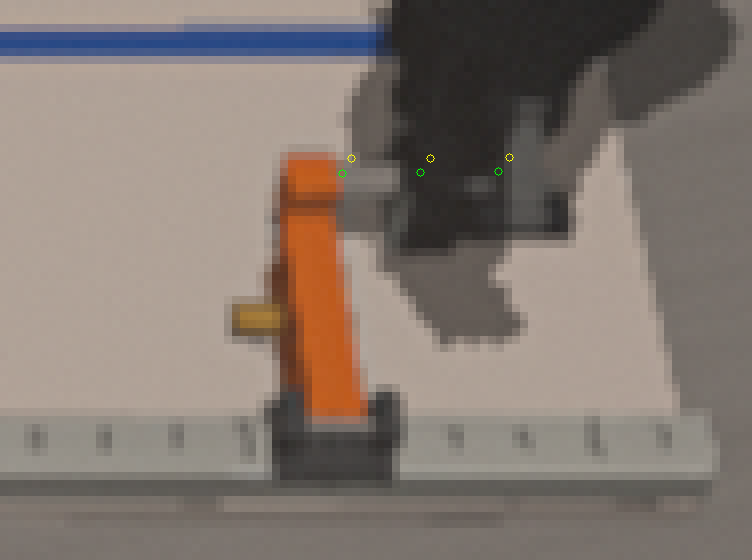

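{"fn": "servo_tool", "kwargs": {"commands": [[[0,0,0.1],0,1],[[0,0,0],0,1]]}}

```text
t: 8.27
position: [529.0, 91.1, 56.9]
tool_rot: [[0.983, -0.184, -0.003], [-0.184, -0.983, 0.002], [-0.003, -0.002, -1.0]]
force: [-5.8, 5.9, 13.4]
grip_width: 9.6
```

{"fn": "servo_tool", "kwargs": {"commands": [[[0,0,0.1],0,1],[[0,0,0],0,1]]}}

```text
t: 8.43
position: [528.9, 91.2, 56.1]
tool_rot: [[0.983, -0.184, -0.003], [-0.184, -0.983, 0.003], [-0.003, -0.002, -1.0]]
force: [-6.2, 5.3, 16.2]
grip_width: 9.7
```

{"fn": "servo_tool", "kwargs": {"commands": [[[0.03,0,-0.15],0,1],[[0,0,0],0,0.8],[[0,0,0],0,0.6],[[0,0,0],0,0.4],[[0,0,0],0,0.4]]}}

```text
t: 8.85
position: [530.6, 89.6, 56.5]
tool_rot: [[0.983, -0.185, -0.001], [-0.185, -0.983, -0.001], [-0.001, 0.001, -1.0]]
force: [0.3, 0.2, 0.4]
grip_width: 50.9
```

{"fn": "servo_tool", "kwargs": {"commands": [[[0,0,0],0,0.4],[[0,0,0],0,0.3],[[0,0,-2],0,0.3],[[0,0,-3.5],0,0.3],[[0,0,-3.5],0,0.3]]}}

```text
t: 9.27
position: [529.5, 89.6, 146.7]
tool_rot: [[0.983, -0.185, -0.004], [-0.185, -0.983, -0.001], [-0.003, 0.001, -1.0]]
force: [0.7, -0.2, 0.7]
grip_width: 59.5
```

```bash
cat > car.py <<'E'
from fit import *
import sys
x0=[float(v) for v in sys.argv[1:4]]
ims={c:snap(c) for c in('scene','top')}
ang=np.linspace(0,6.28,12);C=np.vstack([box(-40,40,-60,60,12,28)]+[np.c_[11*np.cos(ang),11*np.sin(ang),0*ang+64]])
ms={}
for c in ims:
    r=[o for o in env.outline_of(c,'carrier')]
    t=proj(c,[x0[0],x0[1],28]);r=[o for o in r if o['extent'][0]-8<t[0]<o['extent'][2]+8 and o['extent'][1]-8<t[1]<o['extent'][3]+8]
    if r: ms[c]=r[0]['region'];print(c,r[0]['p'],r[0]['extent'])
for k in [[c] for c in ms]+([list(ms)] if len(ms)>1 else []): print(k,*fit(C,{c:ms[c] for c in k},x0))
pts={}
for th in('carrier_knob','carrier_corner','stop_gauge'):
  for c in ims: print(th,c,[(np.round(x['position'],1).tolist(),round(x['p'],2),ray(c,x['position'],54 if th=='carrier_knob' else 12)[:2].tolist()) for x in env.pinpoint(c,th)])
o=env.get_obs();print(o['t'],o['position'].round(1),o['force'].round(1))
E
python3 car.py 467 -199 -0.16
```

```text
scene 0.86 [201.1, 172.8, 249.2, 203.0]
top 0.7 [245.9, 195.1, 296.6, 229.9]
['scene'] [np.float64(465.0827945921307), np.float64(-198.15029061607248), np.float64(-0.20704496595667998)] -0.9603196472857537
['top'] [np.float64(465.1789316009784), np.float64(-197.33456259336708), np.float64(-0.1764537178824551)] -0.9552697791445345
['scene', 'top'] [np.float64(465.365667954249), np.float64(-197.4250611194428), np.float64(-0.19321217716442932)] -0.9566484972688579
carrier_knob scene [([317.0, 312.2], 0.98, [805.0, -84.8]), ([305.7, 169.6], 0.8, [730.7, -345.5]), ([183.4, 225.2], 0.66, [475.9, -199.0]), ([114.4, 164.1], 0.63, [228.8, -323.7]), ([194.9, 286.8], 0.57, [534.2, -66.0])]
carrier_knob top [([301.4, 322.6], 0.85, [231.2, -323.1]), ([213.4, 276.9], 0.83, [462.0, -204.7]), ([118.0, 328.5], 0.81, [721.7, -346.5]), ([85.6, 233.1], 0.64, [811.3, -87.1])]
carrier_corner scene [([329.3, 139.0], 0.9, [751.8, -414.4]), ([321.5, 254.7], 0.69, [782.5, -190.5]), ([108.9, 187.8], 0.67, [177.6, -262.6]), ([204.2, 250.4], 0.58, [518.3, -147.8])]
carrier_corner top [([327.4, 299.7], 0.92, [158.1, -266.8]), ([113.3, 349.3], 0.8, [746.3, -412.4]), ([194.2, 253.2], 0.73, [517.7, -142.2]), ([101.8, 270.7], 0.62, [778.7, -191.7])]
stop_gauge scene [([214.9, 330.3], 0.61, [583.1, 30.2])]
stop_gauge top [([173.1, 185.6], 0.58, [576.2, 44.4])]
9.7667 [530.1  89.8 145.6] [-0.5 -0.3 -0.3]
```

{"fn": "servo_tool", "kwargs": {"commands": [[[-0.12,3.69,0],0,0.2],[[-0.11,3.69,0],0,0.2],[[-0.11,3.69,0],0,0.2],[[-0.11,3.69,0],0,0.2],[[-0.11,3.69,0],0,0.2]]}}

```text
t: 10.18
position: [490.4, -91.6, 146.3]
tool_rot: [[0.983, -0.184, -0.001], [-0.184, -0.983, 0.0], [-0.001, 0.0, -1.0]]
force: [1.1, -0.7, 0.9]
grip_width: 68.0
```

{"fn": "servo_tool", "kwargs": {"commands": [[[-0.11,3.69,0],0,0.2],[[-0.11,3.69,0],0,0.2],[[-0.12,3.69,0],0,0.2],[[0,0,0],0,0.2],[[0,0,0],0,0.2]]}}

```text
t: 10.6
position: [466.7, -199.9, 146.2]
tool_rot: [[0.982, -0.189, -0.001], [-0.189, -0.982, 0.001], [-0.001, -0.0, -1.0]]
force: [1.7, 1.0, 0.4]
grip_width: 68.4
```

Run:
```python
from h import *
im=snap('scene');u,v=226,185
o=env.get_obs();p=o['position'];print(p,o['t'])
cr=cv2.resize(im[v-36:v+36,u-48:u+48],(768,576),interpolation=3)
for z,col in((54,(0,255,0)),(64,(255,255,0))):
    q=proj('scene',[p[0],p[1],z]);print(q);cv2.circle(cr,tuple(int(round(t)) for t in ((q[0]-u+48)*8,(q[1]-v+36)*8)),5,col,1)
cv2.imwrite('pics/f.png',cr[:,:,::-1])
```

```text
[ 466.96044806 -198.68047104  146.27065461] 10.65
[224.7 180.2]
[224.5 177.8]
```

View pics/f.png

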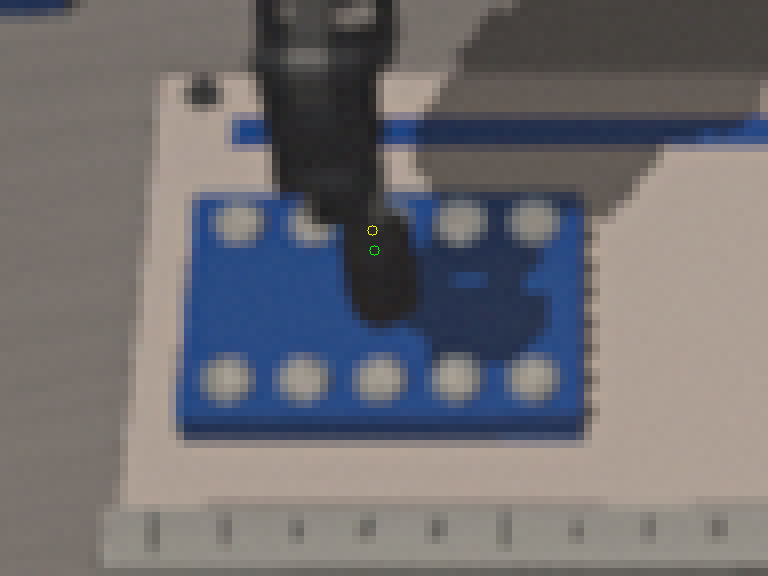

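{"fn": "servo_tool", "kwargs": {"commands": [[[0.1,-0.15,2.5],0,0.2],[[0,0,2.5],0,0.2],[[0,0,2.2],0,0.2],[[0,0,1.4],0,0.2],[[0,0,0],0,0.4]]}}

```text
t: 11.07
position: [466.6, -194.4, 57.7]
tool_rot: [[0.983, -0.182, -0.005], [-0.182, -0.983, 0.003], [-0.006, -0.002, -1.0]]
force: [-0.3, 0.1, -0.8]
grip_width: 57.6
```

{"fn": "servo_tool", "kwargs": {"commands": [[[0,0,0],0,0.6],[[0,0,0],0,0.8],[[0,0,0],0,1],[[0,0,0],0,1],[[0,0,0],0,1]]}}

```text
t: 11.48
position: [469.5, -196.8, 62.2]
tool_rot: [[0.983, -0.184, 0.002], [-0.184, -0.983, 0.0], [0.002, -0.001, -1.0]]
force: [-2.1, 3.1, 6.2]
grip_width: 20.3
```

{"fn": "servo_tool", "kwargs": {"commands": [[[0,0,0],0,1],[[0,0,0],0,1],[[0,0,0],0,1]]}}

```text
t: 11.73
position: [469.5, -196.9, 62.2]
tool_rot: [[0.983, -0.185, 0.002], [-0.185, -0.983, 0.001], [0.002, -0.001, -1.0]]
force: [-1.6, 2.9, 6.8]
grip_width: 20.5
```

{"fn": "servo_tool", "kwargs": {"commands": [[[0.2,-0.8,0],0,1],[[0.2,-1.2,0],0,1],[[0.2,-1.3,0],0,1],[[0.2,-1.3,0],0,1],[[0.2,-1.3,0],0,1]]}}

```text
t: 12.15
position: [490.8, -141.8, 62.2]
tool_rot: [[0.983, -0.186, 0.002], [-0.186, -0.983, -0.003], [0.003, 0.003, -1.0]]
force: [-0.6, -4.8, 4.2]
grip_width: 20.3
```

{"fn": "servo_tool", "kwargs": {"commands": [[[0.2,-1.3,0],0,1],[[0.2,-1.3,0],0,1],[[0.2,-1.3,0],0,1],[[0.2,-1.3,0],0,1],[[0.2,-1.3,0],0,1]]}}

```text
t: 12.57
position: [512.6, -79.5, 62.2]
tool_rot: [[0.983, -0.186, 0.002], [-0.186, -0.983, -0.003], [0.003, 0.003, -1.0]]
force: [-1.8, -3.9, 5.4]
grip_width: 20.4
```

{"fn": "servo_tool", "kwargs": {"commands": [[[0.2,-1.0,0],0,1],[[0,-0.5,0],0,1],[[0,0,0],0,1]]}}

```text
t: 12.82
position: [517.9, -64.0, 62.2]
tool_rot: [[0.983, -0.184, 0.003], [-0.184, -0.983, -0.001], [0.003, 0.0, -1.0]]
force: [0.6, -0.3, 4.6]
grip_width: 20.5
```

{"fn": "servo_tool", "kwargs": {"commands": [[[0.2,0,0],0,1],[[0.2,0,0],0,1],[[0,0,0],0,1]]}}

```text
t: 13.07
position: [518.1, -64.1, 62.1]
tool_rot: [[0.983, -0.184, -0.003], [-0.184, -0.983, 0.002], [-0.004, -0.002, -1.0]]
force: [-11.5, 3.6, 19.8]
grip_width: 20.3
```

{"fn": "servo_tool", "kwargs": {"commands": [[[0.15,0,0],0,1],[[0,0,0],0,1]]}}

```text
t: 13.23
position: [518.5, -64.2, 62.1]
tool_rot: [[0.983, -0.184, -0.005], [-0.184, -0.983, 0.003], [-0.005, -0.002, -1.0]]
force: [-14.8, 3.4, 22.8]
grip_width: 20.3
```

Run:
```python
from h import *
im=snap('scene');u,v=300,195
cr=cv2.resize(im[v-37:v+38,u-50:u+50],(800,600),interpolation=3)
cv2.imwrite('pics/g.png',cr[:,:,::-1]);o=env.get_obs();print(o['force'],o['torque'],o['tau'].round(1))
```

```text
[-15.45358416   3.90341528  22.74854939] [0.82071443 2.92455298 0.03919556] [ -1.3 -39.9  29.9  -6.5  -0.7   0. ]
```

View pics/g.png

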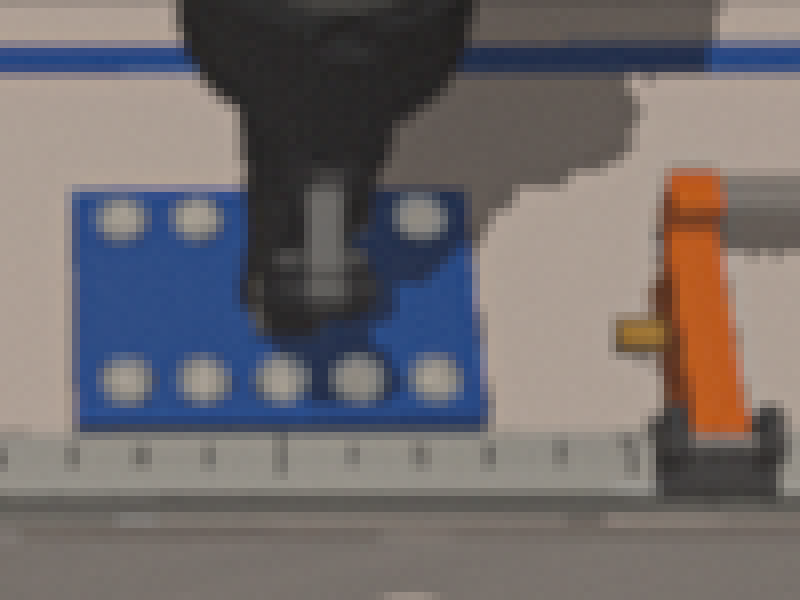

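{"fn": "servo_tool", "kwargs": {"commands": [[[-0.15,-0.6,0],0,1],[[0,-0.8,0],0,1],[[0,-0.8,0],0,1],[[0,-0.5,0],0,1],[[0,0,0],0,1]]}}

```text
t: 13.7
position: [526.3, -38.7, 62.2]
tool_rot: [[0.983, -0.185, 0.003], [-0.185, -0.983, -0.001], [0.003, 0.001, -1.0]]
force: [-1.0, -1.2, 6.8]
grip_width: 20.0
```

{"fn": "servo_tool", "kwargs": {"commands": [[[0,-0.25,0],0,1],[[0,0,0],0,1]]}}

```text
t: 13.87
position: [526.7, -37.0, 62.2]
tool_rot: [[0.983, -0.185, 0.002], [-0.185, -0.983, -0.002], [0.003, 0.002, -1.0]]
force: [-0.8, -4.1, 7.1]
grip_width: 20.5
```

{"fn": "servo_tool", "kwargs": {"commands": [[[0.1,-0.15,0],0,1],[[0.1,-0.15,0],0,1],[[0,0,0],0,1]]}}

```text
t: 14.12
position: [528.2, -35.1, 62.2]
tool_rot: [[0.983, -0.186, 0.001], [-0.186, -0.983, -0.003], [0.001, 0.003, -1.0]]
force: [-4.3, -6.0, 9.7]
grip_width: 20.3
```

{"fn": "servo_tool", "kwargs": {"commands": [[[0.1,-0.1,0],0,1],[[0.1,-0.1,0],0,1],[[0,0,0],0,1]]}}

```text
t: 14.37
position: [529.9, -33.6, 62.1]
tool_rot: [[0.983, -0.186, -0.0], [-0.186, -0.983, -0.003], [0.0, 0.003, -1.0]]
force: [-6.4, -5.9, 12.1]
grip_width: 20.5
```

{"fn": "servo_tool", "kwargs": {"commands": [[[0.15,0,0],0,1],[[0.15,0,0],0,1],[[0,0,0],0,1]]}}

```text
t: 14.62
position: [530.0, -33.7, 62.1]
tool_rot: [[0.983, -0.186, -0.005], [-0.186, -0.983, -0.002], [-0.005, 0.003, -1.0]]
force: [-15.1, -3.6, 21.5]
grip_width: 20.3
```

{"fn": "servo_tool", "kwargs": {"commands": [[[0.1,0,0],0,1],[[0.1,0,0],0,1],[[0,0,0],0,1]]}}

```text
t: 14.87
position: [530.1, -33.7, 62.1]
tool_rot: [[0.983, -0.186, -0.008], [-0.186, -0.983, -0.001], [-0.008, 0.003, -1.0]]
force: [-21.6, -2.8, 28.9]
grip_width: 19.8
```

{"fn": "servo_tool", "kwargs": {"commands": [[[-0.1,0,-0.1],0,1],[[0,0,0],0,1]]}}

```text
t: 15.03
position: [530.1, -33.7, 62.2]
tool_rot: [[0.983, -0.186, -0.007], [-0.186, -0.983, -0.002], [-0.006, 0.003, -1.0]]
force: [-14.2, -4.5, 15.6]
grip_width: 20.3
```

{"fn": "servo_tool", "kwargs": {"commands": [[[0,0,-0.1],0,1],[[0,0,0],0,1]]}}

```text
t: 15.2
position: [530.2, -33.6, 62.4]
tool_rot: [[0.983, -0.186, -0.007], [-0.186, -0.983, -0.002], [-0.006, 0.003, -1.0]]
force: [-11.4, -4.5, 8.2]
grip_width: 20.2
```

{"fn": "servo_tool", "kwargs": {"commands": [[[0,-0.15,0],0,1],[[0,-0.15,0],0,1],[[0,0,0],0,1]]}}

```text
t: 15.45
position: [530.5, -32.0, 62.3]
tool_rot: [[0.982, -0.186, -0.008], [-0.186, -0.982, -0.005], [-0.006, 0.007, -1.0]]
force: [-12.1, -9.6, 7.9]
grip_width: 20.1
```

{"fn": "servo_tool", "kwargs": {"commands": [[[-0.1,-0.15,0],0,1],[[0,-0.1,0],0,1],[[0,0,0],0,1]]}}

```text
t: 15.7
position: [531.1, -28.5, 62.3]
tool_rot: [[0.983, -0.186, -0.006], [-0.186, -0.983, -0.003], [-0.005, 0.004, -1.0]]
force: [-8.4, -6.4, 3.7]
grip_width: 20.4
```

{"fn": "servo_tool", "kwargs": {"commands": [[[0,-0.1,0],0,1],[[0,-0.1,0],0,1],[[0,0,0],0,1]]}}

```text
t: 15.95
position: [531.5, -26.7, 62.3]
tool_rot: [[0.983, -0.186, -0.006], [-0.186, -0.983, -0.003], [-0.005, 0.004, -1.0]]
force: [-8.9, -6.9, 4.3]
grip_width: 20.3
```

{"fn": "servo_tool", "kwargs": {"commands": [[[0,-0.1,0],0,1],[[0,-0.1,0],0,1],[[0,0,0],0,1]]}}

```text
t: 16.2
position: [531.8, -24.9, 62.3]
tool_rot: [[0.983, -0.186, -0.006], [-0.186, -0.983, -0.004], [-0.005, 0.005, -1.0]]
force: [-8.6, -7.6, 3.1]
grip_width: 19.9
```

{"fn": "servo_tool", "kwargs": {"commands": [[[0,-0.1,0],0,1],[[0,0,0],0,1]]}}

```text
t: 16.37
position: [531.8, -24.7, 62.3]
tool_rot: [[0.982, -0.186, -0.006], [-0.186, -0.982, -0.006], [-0.005, 0.007, -1.0]]
force: [-9.2, -9.9, 3.8]
grip_width: 19.9
```

{"fn": "servo_tool", "kwargs": {"commands": [[[0,-0.1,0],0,1],[[0,0,0],0,1]]}}

```text
t: 16.53
position: [531.8, -24.6, 62.4]
tool_rot: [[0.982, -0.187, -0.006], [-0.187, -0.982, -0.008], [-0.005, 0.009, -1.0]]
force: [-9.9, -12.9, 5.1]
grip_width: 20.2
```

Run:
```python
from h import *
im=snap('scene');u,v=315,195
cr=cv2.resize(im[v-37:v+38,u-50:u+50],(800,600),interpolation=3)
cv2.imwrite('pics/i.png',cr[:,:,::-1]);o=env.get_obs();print(o['force'],o['torque'],o['position'])
```

```text
[ -9.35207091 -12.24735593   5.69046371] [-2.42502365  1.86367092  0.08223123] [531.83287699 -24.59393558  62.37792704]
```

View pics/i.png

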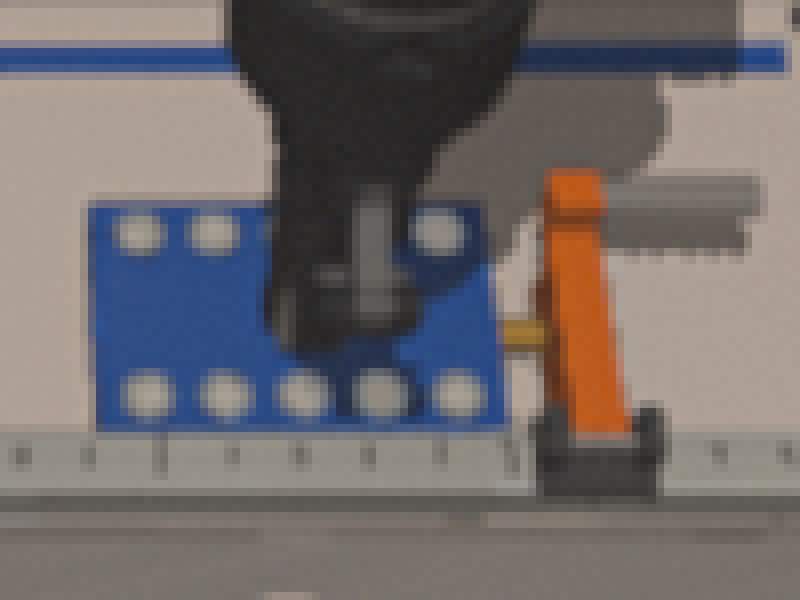

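{"fn": "servo_tool", "kwargs": {"commands": [[[0,-0.05,0],0,1],[[0,0,0],0,1],[[0,0,0],0,1],[[0,0,0],0,1],[[0,0,0],0,1]]}}

```text
t: 17.0
position: [531.8, -24.5, 62.4]
tool_rot: [[0.982, -0.187, -0.006], [-0.187, -0.982, -0.008], [-0.005, 0.009, -1.0]]
force: [-10.1, -13.2, 6.1]
grip_width: 20.6
```

{"fn": "servo_tool", "kwargs": {"commands": [[[0,0,0],0,1],[[0,0,0],0,1],[[0,0,0],0,1],[[0,0,0],0,1],[[0,0,0],0,1]]}}

```text
t: 17.42
position: [531.8, -24.5, 62.4]
tool_rot: [[0.982, -0.187, -0.006], [-0.187, -0.982, -0.008], [-0.005, 0.009, -1.0]]
force: [-9.8, -14.0, 6.1]
grip_width: 20.3
```

{"fn": "servo_tool", "kwargs": {"commands": [[[0,0,0],0,1],[[0,0,0],0,1],[[0,0,0],0,1],[[0,0,0],0,1],[[0,0,0],0,1]]}}

```text
t: 17.83
position: [531.8, -24.5, 62.4]
tool_rot: [[0.982, -0.187, -0.006], [-0.187, -0.982, -0.008], [-0.005, 0.009, -1.0]]
force: [-10.6, -14.1, 5.8]
grip_width: 20.2
```

{"fn": "servo_tool", "kwargs": {"commands": [[[-0.1,0.15,0],0,1],[[-0.05,0.1,0],0,1],[[0,0,0],0,1]]}}

```text
t: 18.08
position: [531.7, -24.7, 62.5]
tool_rot: [[0.983, -0.186, -0.003], [-0.186, -0.983, -0.003], [-0.002, 0.004, -1.0]]
force: [-3.1, -7.2, -0.2]
grip_width: 20.1
```

{"fn": "servo_tool", "kwargs": {"commands": [[[0,0.12,0.04],0,1],[[0,0,0],0,1]]}}

```text
t: 18.25
position: [531.7, -24.9, 62.2]
tool_rot: [[0.983, -0.186, -0.003], [-0.186, -0.983, -0.001], [-0.003, 0.001, -1.0]]
force: [-4.3, -3.5, 1.8]
grip_width: 19.9
```

{"fn": "servo_tool", "kwargs": {"commands": [[[0,0,0],0,0.8],[[0,0,0],0,0.7],[[0,0,0],0,0.5],[[0,0,0],0,0.4],[[0,0,0],0,0.4]]}}

```text
t: 18.67
position: [534.0, -24.1, 62.8]
tool_rot: [[0.983, -0.185, 0.001], [-0.185, -0.983, 0.0], [0.001, -0.001, -1.0]]
force: [-0.7, -0.6, -0.2]
grip_width: 51.5
```

{"fn": "servo_tool", "kwargs": {"commands": [[[0,0,-2],0,0.4],[[0,0,-3],0,0.4],[[0,0,-3],0,0.4],[[-0.8,-3.7,0],0,0.4],[[-0.8,-3.7,0],0,0.4]]}}

```text
t: 19.08
position: [533.8, 51.2, 145.2]
tool_rot: [[0.982, -0.189, 0.006], [-0.189, -0.982, 0.001], [0.005, -0.002, -1.0]]
force: [0.7, 0.1, 0.0]
grip_width: 51.6
```

{"fn": "servo_tool", "kwargs": {"commands": [[[-0.8,-3.7,0],0,0.4],[[0,0,0],0,0.4],[[0,0,0],0,0.4]]}}

```text
t: 19.33
position: [530.4, 91.1, 142.7]
tool_rot: [[0.983, -0.181, 0.001], [-0.181, -0.983, 0.0], [0.001, -0.0, -1.0]]
force: [-0.4, -0.8, -1.2]
grip_width: 51.4
```

Run:
```python
from h import *
im=snap('scene');u,v=315,195
cr=cv2.resize(im[v-37:v+38,u-50:u+50],(800,600),interpolation=3)
cv2.imwrite('pics/j.png',cr[:,:,::-1]);o=env.get_obs();print(o['force'],o['position'],o['t'])
```

```text
[0.2424363  0.42547509 0.70664734] [530.33606491  89.85185918 142.54917816] 19.3833
```

View pics/j.png

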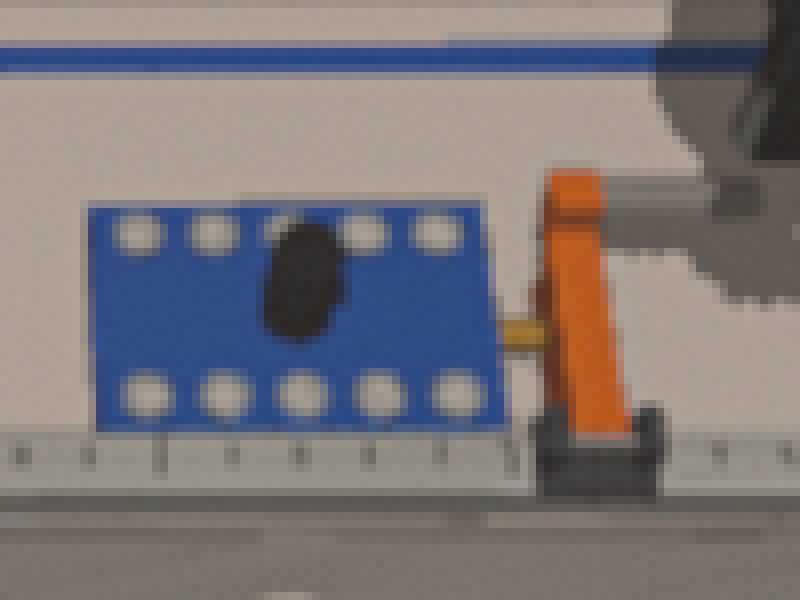

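{"fn": "servo_tool", "kwargs": {"commands": [[[-0.12,0,2.5],0,0.4],[[0,0,2.5],0,0.4],[[0,0,2.2],0,0.4],[[0,0,1.2],0,0.4],[[0,0,0],0,0.4]]}}

```text
t: 19.8
position: [526.8, 87.6, 55.6]
tool_rot: [[0.982, -0.187, -0.005], [-0.187, -0.982, -0.001], [-0.005, 0.002, -1.0]]
force: [-1.1, 0.2, -0.2]
grip_width: 50.7
```

{"fn": "servo_tool", "kwargs": {"commands": [[[0,0,0],0,0.6],[[0,0,0],0,0.8],[[0,0,0],0,1],[[0,0,0],0,1],[[0,0,0],0,1]]}}

```text
t: 20.22
position: [528.6, 89.5, 59.6]
tool_rot: [[0.983, -0.185, -0.001], [-0.185, -0.983, 0.001], [-0.001, -0.0, -1.0]]
force: [-3.6, 0.2, 5.7]
grip_width: 10.1
```

{"fn": "servo_tool", "kwargs": {"commands": [[[0,0,0],0,1],[[0,0,0],0,1],[[0,0,0],0,1]]}}

```text
t: 20.47
position: [528.6, 89.5, 59.7]
tool_rot: [[0.983, -0.185, -0.001], [-0.185, -0.983, 0.0], [-0.001, -0.0, -1.0]]
force: [-5.1, 0.4, 4.5]
grip_width: 9.6
```

{"fn": "servo_tool", "kwargs": {"commands": [[[0.09,0,-0.52],0,1],[[0.19,0,-0.73],0,1],[[0.26,0,-0.71],0,1],[[0.33,0,-0.68],0,1],[[0,0,0],0,1]]}}

```text
t: 20.88
position: [536.2, 87.9, 86.1]
tool_rot: [[0.983, -0.185, -0.003], [-0.185, -0.983, 0.001], [-0.003, -0.0, -1.0]]
force: [-9.4, 1.2, 3.4]
grip_width: 9.6
```

{"fn": "servo_tool", "kwargs": {"commands": [[[0,0,0],0,1]]}}

```text
t: 20.97
position: [536.1, 87.9, 85.8]
tool_rot: [[0.983, -0.185, -0.003], [-0.185, -0.983, 0.001], [-0.003, -0.0, -1.0]]
force: [-8.0, 1.6, 4.8]
grip_width: 10.0
```

{"fn": "servo_tool", "kwargs": {"commands": [[[0.3,0,-0.68],0,1],[[0.41,0,-0.62],0,1],[[0.52,0,-0.57],0,1],[[0.57,0,-0.5],0,1],[[0,0,0],0,1]]}}

```text
t: 21.38
position: [553.5, 84.7, 110.5]
tool_rot: [[0.983, -0.185, -0.004], [-0.185, -0.983, 0.001], [-0.005, -0.0, -1.0]]
force: [-15.1, 0.8, 13.9]
grip_width: 10.0
```

{"fn": "servo_tool", "kwargs": {"commands": [[[0,0,0],0,1]]}}

```text
t: 21.47
position: [553.5, 84.7, 110.6]
tool_rot: [[0.983, -0.185, -0.004], [-0.185, -0.983, 0.001], [-0.004, -0.0, -1.0]]
force: [-14.2, 1.6, 14.4]
grip_width: 9.9
```

{"fn": "servo_tool", "kwargs": {"commands": [[[0.4,0,-0.62],0,1],[[0.62,0,-0.42],0,1],[[0.69,0,-0.33],0,1],[[0.72,0,-0.26],0,1],[[0,0,0],0,1]]}}

```text
t: 21.88
position: [580.5, 79.4, 128.3]
tool_rot: [[0.983, -0.185, 0.002], [-0.185, -0.983, -0.001], [0.002, 0.0, -1.0]]
force: [-11.3, -1.6, 15.4]
grip_width: 9.7
```

{"fn": "servo_tool", "kwargs": {"commands": [[[0,0,0],0,1]]}}

```text
t: 21.97
position: [580.5, 79.4, 128.3]
tool_rot: [[0.983, -0.186, 0.002], [-0.186, -0.983, -0.001], [0.002, 0.0, -1.0]]
force: [-9.4, -1.5, 15.0]
grip_width: 9.8
```

{"fn": "servo_tool", "kwargs": {"commands": [[[0.7,0,-0.28],0,1],[[0.75,0,-0.14],0,1],[[0.75,0,-0.03],0,1],[[0.7,0,0.05],0,1],[[0,0,0],0,1]]}}

```text
t: 22.38
position: [611.4, 73.5, 132.2]
tool_rot: [[0.983, -0.186, 0.006], [-0.186, -0.983, -0.002], [0.006, 0.001, -1.0]]
force: [-2.6, -2.4, 7.8]
grip_width: 9.6
```

{"fn": "servo_tool", "kwargs": {"commands": [[[0,0,0],0,1]]}}

```text
t: 22.47
position: [611.4, 73.5, 132.3]
tool_rot: [[0.983, -0.186, 0.007], [-0.186, -0.983, -0.002], [0.007, 0.001, -1.0]]
force: [-1.1, -2.7, 6.7]
grip_width: 9.9
```

{"fn": "servo_tool", "kwargs": {"commands": [[[0.06,0,-0.05],0,1],[[0,0,0],0,0.8],[[0,0,0],0,0.7],[[0,0,0],0,0.5],[[0,0,0],0,0.4]]}}

```text
t: 22.88
position: [608.8, 74.7, 129.6]
tool_rot: [[0.983, -0.185, 0.001], [-0.185, -0.983, 0.0], [0.001, -0.0, -1.0]]
force: [0.0, 0.2, 0.1]
grip_width: 48.9
```

{"fn": "servo_tool", "kwargs": {"commands": [[[0,0,0],0,0.3],[[0,0,-2.5],0,0.3],[[0,0,-3.5],0,0.3],[[0,0,-3.5],0,0.3],[[0,0,-3],0,0.3]]}}

```text
t: 23.3
position: [608.4, 74.7, 256.4]
tool_rot: [[0.983, -0.185, 0.001], [-0.185, -0.983, 0.0], [0.001, -0.0, -1.0]]
force: [1.5, -0.1, 0.3]
grip_width: 60.0
```

{"fn": "servo_tool", "kwargs": {"commands": [[[0,-3.5,0],0,0.3],[[0,-3.5,0],0,0.3],[[0,-3.5,0],0,0.3],[[0,-3,0],0,0.3],[[0,0,0],0,0.3]]}}

```text
t: 23.72
position: [633.7, 212.6, 253.8]
tool_rot: [[0.984, -0.18, 0.0], [-0.18, -0.984, 0.003], [-0.0, -0.003, -1.0]]
force: [-1.1, -1.0, 0.2]
grip_width: 60.0
```

```bash
python3 car.py 531 -26 -0.187
python3 - <<'E'
from h import *
r={}
for c in('scene','top'):
    r[c]=env.pinpoint(c,'stop_handle');print(c,[(x['position'],x['p']) for x in r[c][:2]])
if all(r.values()):
    H=tri([(c,r[c][0]['position']) for c in r]);d=H[:2]-[504.2,-53.3];print(H,'jig',d@[.9824,-.1869],d@[.1869,.9824])
P=[]
for c,u,v in(('scene',320,195),('top',205,180)):
    im=snap(c);P.append(cv2.resize(im[v-37:v+38,u-50:u+50],(400,300),interpolation=3))
cv2.imwrite('pics/k.png',np.hstack(P)[:,:,::-1])
E
```

```text
scene 0.88 [278.3, 183.3, 329.6, 212.2]
top 0.84 [187.2, 169.7, 232.4, 206.3]
['scene'] [np.float64(519.0045288129345), np.float64(-23.05441270173923), np.float64(-0.1895119295345108)] -0.8372234471223295
['top'] [np.float64(530.3685374077444), np.float64(-24.474687372182387), np.float64(-0.20765507250334192)] -0.9723870485445966
['scene', 'top'] [np.float64(530.4361664776023), np.float64(-25.24771265508836), np.float64(-0.19072664749517704)] -0.8946849996647068
carrier_knob scene [([316.4, 312.5], 0.94, [804.0, -83.9]), ([194.2, 302.3], 0.79, [539.3, -30.7]), ([307.4, 169.1], 0.72, [733.7, -346.7]), ([112.2, 163.1], 0.68, [220.3, -325.8])]
carrier_knob top [([85.5, 233.3], 0.74, [811.6, -87.6]), ([187.3, 210.1], 0.72, [531.8, -26.5]), ([118.2, 327.7], 0.71, [721.1, -344.4]), ([300.2, 322.3], 0.57, [234.3, -322.4])]
carrier_corner scene [([323.1, 253.4], 0.91, [785.0, -193.6]), ([213.9, 327.9], 0.89, [579.5, 25.5]), ([328.7, 139.9], 0.78, [751.1, -412.6]), ([104.5, 188.9], 0.64, [160.8, -257.8])]
carrier_corner top [([325.3, 297.0], 0.9, [163.6, -259.6]), ([100.5, 268.5], 0.87, [782.4, -185.5]), ([112.1, 346.4], 0.84, [749.7, -404.3]), ([169.6, 189.9], 0.66, [586.0, 32.7])]
stop_gauge scene [([215.4, 332.2], 0.57, [585.3, 34.1]), ([200.0, 300.8], 0.27, [530.5, -27.0])]
stop_gauge top [([169.6, 188.8], 0.83, [586.0, 35.7])]
24.2167 [633.4 206.3 254.6] [0.3 0.1 0.9]
scene [([200.2, 363.7], 0.9)]
top [([152.7, 167.6], 0.63), ([154.0, 221.2], 0.22)]
[613.3  77.1 113.9] jig 82.80807999999998 148.49575
```

View pics/k.png

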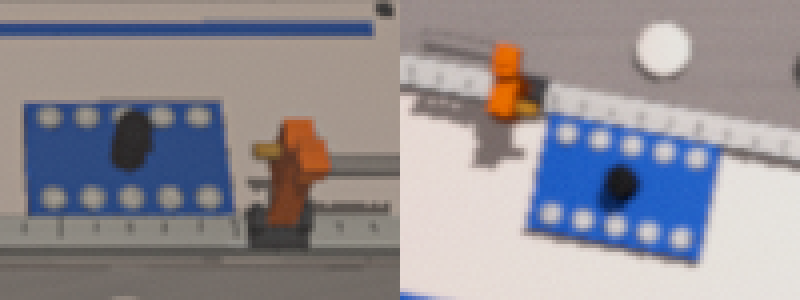

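```bash
python3 -c "
from workcell import env
print(env.hand_in())"
```

```text
the job is handed in; nothing more can be done
None
```

I did the job in the order asked and handed it in at about 24 s, with the gripper open and clear of everything.

- **Stop down:** I pinched the handle and swung the leaf down to its end stop. The vertical force jumped from about 6 N to 13 N there and ended at 16 N, then I let go.
- **Gauging:** I slid the carrier by its knob to the fence and along it until it met the screw. Resistance along the fence rose from about 8–9 N sliding to 14–16 N on the screw, with no further movement. I held it there for about 1.3 s, eased off and released it.
- **Stop up:** I swung the leaf back up and left it standing. The carrier stayed flat on the bed.

**Last checks:** The final pictures show the leaf upright and the carrier parallel to and against the fence. With the stop still down, a picture taken after I released the carrier showed its end still touching the screw.

**Checks that were less clear or disagreed:**
- **Fence contact:** I first took an early resistance for the fence, but the carrier was still a few millimetres off. I then pushed it on to the fence; the push along the fence peaked at about 21 N in passing.
- **Force on the stop while raising it:** My path was a little off the leaf's circle, so the handle took up to about 20 N for a moment.
- **Carrier position:** The fit from the scene camera alone disagreed by about 11 mm and matched poorly. The top camera fit and the gripper's own position agreed with each other.
- **Leaf angle:** The handle detection puts it at about 1.6 rad, slightly past upright. The arm's own travel suggests about 1.56.

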